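Check a whetstone for rock and set up the true one

ROBOT

A 6-joint arm with a two-finger parallel gripper is mounted at the origin on a cart in front of the work surface, level with it; the furniture and walls round the work are solid. World frame = base frame: x ahead of the robot, y to its left, z up, the work surface at z = 0. Lengths are in m, angles in rad, forces in N, time in s.
With the tool pointing down it reaches from about 0.325 to 0.9 m from the base axis. Payload 3.5 kg.
Tool frame: the origin (TCP) lies midway between the tips of the shut fingers; the grasp point (between the pads) lies 19 mm behind it; z points along the fingers, y is the direction in which the jaws open and shut (so a half turn about z gives the same grasp; the last joint's range is limited). The gripper opens to 85 mm and grips with 20 to 120 N. Pads are 22 mm wide; open, the fingers measure 114 mm over their backs; the gripper's body (76 mm by 85 mm) begins 54 mm behind the grasp point. The pads swing forward as they close: fully open they stand 13 mm farther back than shut.
Start: joints at [1.127, 0.276, -0.026, 1.268, 0, 1.467], TCP at [0.209, 0.589, 0.231] pointing down, gripper open.
Joint ranges: [-3.12, 3.12], [-0.85, 1.88], [-1.08, 1.24], [-1.95, 2.15], [-1.57, 1.53], [-3.14, 3.14]. Speed limits (rad/s): [2.57, 2.57, 3.14, 3.14, 3.14, 3.14].

INTERFACE

Orientations are given as [roll, pitch, yaw] about the fixed x, y, z axes, in that order (R = Rz(yaw) Ry(pitch) Rx(roll)).
In Python, from workcell import telemetry, viewer, manip gives the robot as it stands.
- The arm moves only by the shell command python3 -m creep 'ROWS' [FORCE]. ROWS is JSON, a list of rows, each an object with "delta_rot": the turn, a rotation vector about the tool's x, y, z in degrees, a list of three; "dp": the shift along the tool's x, y, z in mm, a list of three; "claw": the opening, from 0 (shut) to 1 (fully open). A call has 1 to 10 rows; each row is the pose to reach, as a shift and turn from the pose commanded when the call began, along the tool's axes at that moment; what a row does not reach only later rows make up. A row lasts 1/8 s, in which the tool goes at most 62.5 mm and 10.7 degrees, less where a joint would pass 70% of its speed; a pose out of reach is approached as far as the arm can. A call with a gripper value outside its range is refused whole. The fingers move at their own pace and stop on an object; FORCE is the grip in N (left out, the last holds). Time passes only in rows, so rows that repeat a pose let the fingers close. It gives the time, the measured TCP pose, the force and the opening at its end, in the units of the state.
- telemetry.read_state(): the state, without advancing time (a new reading comes with each control period).
- viewer.capture(name): name is "scene" or "top"; returns the picture (400x640x3 uint8, red, green, blue); there is no depth.
- viewer.camera_info(name): a dict with "vertical_fov" (degrees; the focal length in pixels is half the picture's height over the tangent of half this angle, whatever the lens; pixels are square), "cx", "cy" (the principal point, pixels), "world_to_cam" (4x4, takes a point from world to camera coordinates). Camera axes: x right, y down, z forward; pixel columns grow to the right and rows downward; lengths in m; the calibration is good to about 2 mm. A picture is of the moment at which its call begins. camera_info takes no time and is no camera call.
- manip.job_done(): hands the job in, once; it reports no verdict.
The state is a dict: "time_s": time; "joint_pos": joint angles; "qvel": joint speeds; "joint_torque": joint torques, N m; "tcp_pos": TCP position; "tool_rot": TCP orientation; "wrist_force": force on the tool from outside, world axes, zero at the start; "moment": the same for the moment, N m; "finger_gap": opening from 0.0 (shut) to 1.0 (fully open).
Only numpy, scipy, OpenCV 4.12 (cv2) and the standard library are available. Lean on these libraries where they do the work, as an engineer would, in place of code of your own. Each camera call takes 0.05 s, during which the arm holds its last target. There are 200 camera calls.

TASK

One of the two reddish whetstones in the lower tier of the drying rack is worn round underneath: lift either one over the rack's front rail, draw it out from under the upper tier, lay it down flat in the middle of the granite plate, let go, and press firmly down on one end to see whether it rocks. Then set the true stone flat in the holder, between its two steel end stops, ready for sharpening, and leave the worn one lying on the plate or in its place in the rack. Put the stones down without dropping them, and do not disturb the two stones on the upper tier or the oil bottle.

Things in the scene. Friction and masses are not known exactly. Their poses are not given: they have to be found in the camera images.
- stone_a: reddish whetstone, a plain slab 150 x 50 x 20 mm, about 0.25 kg; origin at the centre of its underside, x along its length, z up. Starts in either bay of the rack's lower tier, lying front to back, its front (-x) end 3 to 6 mm behind the rail. True or worn: not told, it looks and lies like stone_b. The true stone has a flat underside and does not move when an end is pressed.
- stone_b: like stone_a in size, look, origin and axes; one of the two is worn, the other true. The worn one's underside is flat over the middle 24 mm of its length and rises to 4 mm at each end: on a flat surface it lies level, rocks by 0.063 rad when either end is pressed with 1 N or more (that end sinks 3 mm, the other rises 5) and falls back level when let go.
- rack: fixed two-step wooden drying rack, 240 mm wide (y), 177 mm deep; origin on the table under the lower tier's centre, front to its own -x, z up. Lower tier: slats, top at z = 30 mm; two bays centred at x = 0, y = +50 and -50 mm, 50 mm free between the stones; beside the stones nothing rises above z = 30 mm in front of x = +8 mm but the rail.
- rack_rail (a point): middle of the top edge of the rack's front retaining rail, at x = -83.5, z = 43 mm in the rack's frame, same axes. The rail is a strip 7 mm thick across the whole front; a stone must rise more than 13 mm to pass over it.
- rack_upper (a point): middle of the lower front edge of the rack's upper board, at x = +8, z = 84 mm in the rack's frame, same axes. The board reaches from there 82 mm back, over the rear 67 mm of each stone, so a stone can rise less than 34 mm beneath it. Its lip tops out at z = 102 mm, the stones on it at 116 mm.
- plate: fixed dark granite surface plate, 180 x 120 mm, 28 mm high, on rubber feet; origin on the table under its centre, x along its length, z up.
- plate_top (a point): centre of the plate's flat top (28 mm above the table), same axes as the plate.
- holder: fixed stone holder: dark wooden base 196 x 60 mm with its top at z = 18 mm, two rubber pads on it whose top is at z = 21 mm, and a steel stop across each end, inner faces at x = +80 and -80 mm (160 mm apart: 5 mm to spare at each end of a 150 mm stone), stops' top at z = 32 mm; open at the long sides. Origin on the table under its centre, x along its length, z up.
- holder_seat (a point): centre of the holder's seat, level with the top of the rubber pads (21 mm above the table), same axes as the holder.
- green_stone: green whetstone 46 x 108 x 22 mm on the rack's upper tier, at the left; origin at the centre of its underside. Leave it alone.
- grey_stone: grey whetstone 40 x 100 x 18 mm on the rack's upper tier, at the right; origin at the centre of its underside. Leave it alone.
- oil_bottle: upright oil bottle, 41 mm across, 126 mm high, on the table right of the rack; origin at the centre of its foot. Leave it alone.

How it is judged:
By the outcome, as a careful person would: the job done as asked, in the order asked, and still so for the second after the job is handed in, with the robot touching nothing.
It also fails if it takes over 61 s, if anything falls off the work surface, if the arm or the gripper's body presses on something with over 40 N, if the wrist force passes 120 N, or if a joint passes its speed limit or range.

## Working session

There is one attempt and no reset: what is moved stays moved. The work goes in short steps, Python scripts to look and compute and a shell command to move; the robot and the scene stay as the last step left them, time stands still between calls to the robot, and variables do not carry over. Pictures are saved under pics/ and viewed, about 8 in all and at most 12, crops included, and the job is handed in when it is done.

```bash
ls; mkdir -p pics
python3 - <<'E'
from workcell import telemetry, viewer
import cv2, numpy as np
for n in("scene","top"):
    im=viewer.capture(n); cv2.imwrite(f"pics/{n}0.png",im[:,:,::-1]); i=viewer.camera_info(n)
    print(n,i["vertical_fov"],i["cx"],i["cy"]); print(np.round(np.array(i["world_to_cam"]),4).tolist()); print({k:v for k,v in i.items() if k not in("world_to_cam",)})
s=telemetry.read_state()
print(s)
E
```

```text
pics
scene 44.29200261784252 322.4304422573866 202.79471711769915
[[-0.6076, -0.7941, -0.0117, 0.3496], [-0.3859, 0.3081, -0.8696, 0.2862], [0.6941, -0.5239, -0.4937, 0.7293], [0.0, 0.0, 0.0, 1.0]]
{'vertical_fov': 44.29200261784252, 'cx': 322.4304422573866, 'cy': 202.79471711769915}
top 44.00589060540628 325.95971818761177 204.0297508993073
[[0.0273, -0.9996, -0.0034, -0.015], [-0.9854, -0.0263, -0.1683, 0.5628], [0.1681, 0.008, -0.9857, 1.0899], [0.0, 0.0, 0.0, 1.0]]
{'vertical_fov': 44.00589060540628, 'cx': 325.95971818761177, 'cy': 204.0297508993073}
{'time_s': 0.1, 'joint_pos': array([ 1.12658176e+00,  2.77118008e-01, -2.77361698e-02,  1.26800730e+00,
       -2.98510360e-05,  1.46740142e+00]), 'qvel': array([ 0.000451  , -0.00126765,  0.00314305,  0.00051234,  0.00080513,
        0.0007392 ]), 'joint_torque': array([-1.68702906e-05, -4.46707356e+01,  2.96129072e+01,  8.46410781e-03,
       -9.08900142e-05, -5.91788847e-06]), 'tcp_pos': array([0.20862253, 0.58840583, 0.23023716]), 'tool_rot': array([-3.13953545e+00, -1.83454421e-04,  2.80077284e+00]), 'wrist_force': array([ 0.13787199, -0.31559758,  0.23899027]), 'moment': array([-0.00911978,  0.00635063, -0.00899074]), 'finger_gap': 0.998506059447709}
```

View pics/top0.png

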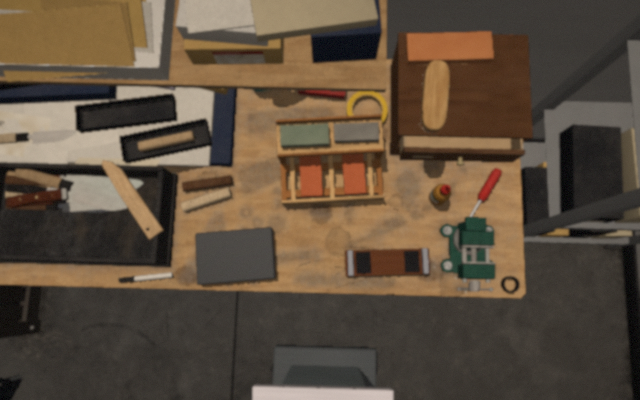

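View pics/scene0.png

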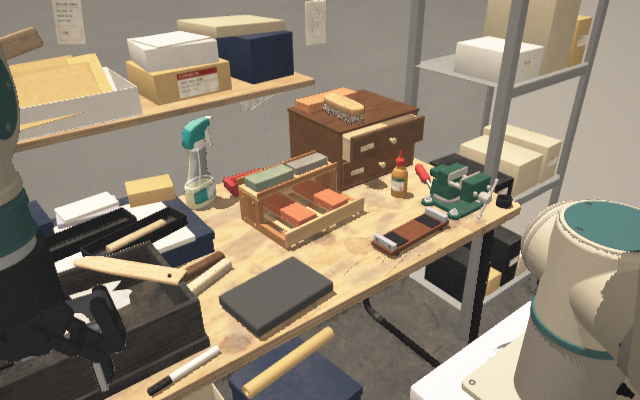

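The top view shows the plate near (235,256), the holder near (388,263), and the red stones at (311,177) and (355,179). The rack's rail is around row 200, the upper stones around row 133, and the bottle at (441,193).

```bash
cat > h.py <<'E'
import numpy as np, cv2
from workcell import telemetry, viewer
from scipy.spatial.transform import Rotation as R
def cam(n):
    i=viewer.camera_info(n); f=200/np.tan(np.radians(i["vertical_fov"]/2)); return f,i["cx"],i["cy"],np.array(i["world_to_cam"])
def cast(n,uv,z):
    f,cx,cy,T=cam(n); uv=np.atleast_2d(uv).astype(float)
    d=np.c_[(uv[:,0]-cx)/f,(uv[:,1]-cy)/f,np.ones(len(uv))]@T[:3,:3]; c=-T[:3,:3].T@T[:3,3]
    return (c+d*((z-c[2])/d[:,2])[:,None])[:,:2]
def proj(n,P):
    f,cx,cy,T=cam(n); p=np.atleast_2d(P)@T[:3,:3].T+T[:3,3]; return np.c_[f*p[:,0]/p[:,2]+cx,f*p[:,1]/p[:,2]+cy]
def rect(n,mask,z):
    """min-area rectangle of the largest blob, on plane z: centre, sizes (long, short), angle of long side in deg"""
    c=max(cv2.findContours(mask.astype(np.uint8),cv2.RETR_EXTERNAL,cv2.CHAIN_APPROX_NONE)[0],key=cv2.contourArea)
    w=cast(n,c[:,0,:],z).astype(np.float32)*1000
    b=cv2.boxPoints(cv2.minAreaRect(w)); e=[b[1]-b[0],b[2]-b[1]]; L=[np.linalg.norm(x) for x in e]; l=e[int(np.argmax(L))]
    return b.mean(0).round(1),np.sort(L)[::-1].round(1),round(float(np.degrees(np.arctan2(l[1],l[0]))%180),1)
E
python3 - <<'E'
from h import *
im=cv2.imread("pics/top0.png"); hsv=cv2.cvtColor(im,cv2.COLOR_BGR2HSV)
def roi(m,x0,x1,y0,y1):
    o=np.zeros(m.shape,bool); o[y0:y1,x0:x1]=m[y0:y1,x0:x1]; return o
h,s,v=cv2.split(hsv)
print("plate",rect("top",roi((s<80)&(v<110),188,282,222,290),.028))
red=(h<10)&(s>120)&(v>120)
print("stoneL",rect("top",roi(red,295,328,150,200),.05)); print("stoneR",rect("top",roi(red,338,372,150,200),.05))
for y,x in((177,311),(256,235),(263,388),(263,350),(263,365),(255,320)):print((x,y),hsv[y,x])
print("holder",rect("top",roi(((v<120)|(s<70)),338,436,240,284),.02))
a=cv2.resize(im[100:300,180:480],(800,533),interpolation=cv2.INTER_CUBIC); cv2.imwrite("pics/c1.png",a)
s0=cv2.imread("pics/scene0.png")[140:345,200:470]; cv2.imwrite("pics/c2.png",cv2.resize(s0,(790,600),interpolation=cv2.INTER_CUBIC))
E
```

```text
plate (array([440.6, 207.1], dtype=float32), array([180.7, 119.1], dtype=float32), 96.3)
stoneL (array([617.4,  36.5], dtype=float32), array([72.4, 48.3], dtype=float32), 5.8)
stoneR (array([625.9, -62.9], dtype=float32), array([72.4, 49.3], dtype=float32), 4.3)
(311, 177) [  9 176 172]
(235, 256) [20 30 77]
(388, 263) [ 11 165  91]
(350, 263) [ 10  16 147]
(365, 263) [160  26  29]
(320, 255) [ 16 109 161]
holder (array([ 433.8, -150.5], dtype=float32), array([206.7,  68.8], dtype=float32), 91.6)
```

View pics/c1.png

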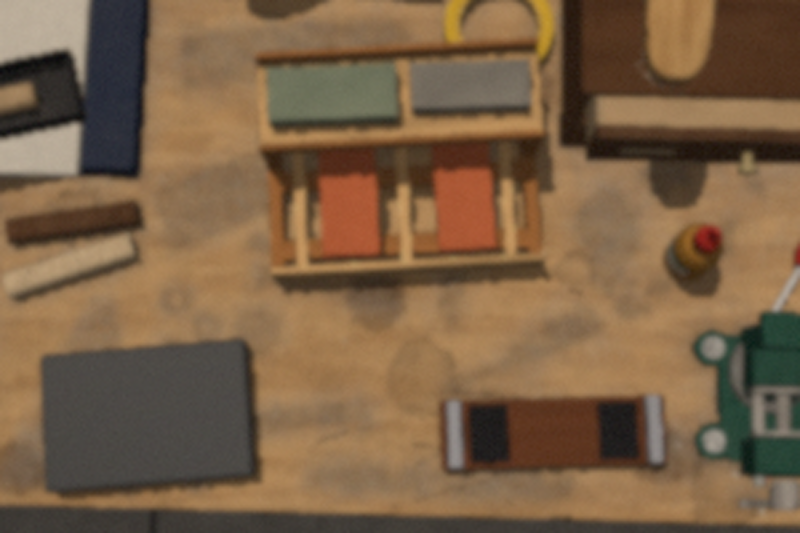

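View pics/c2.png

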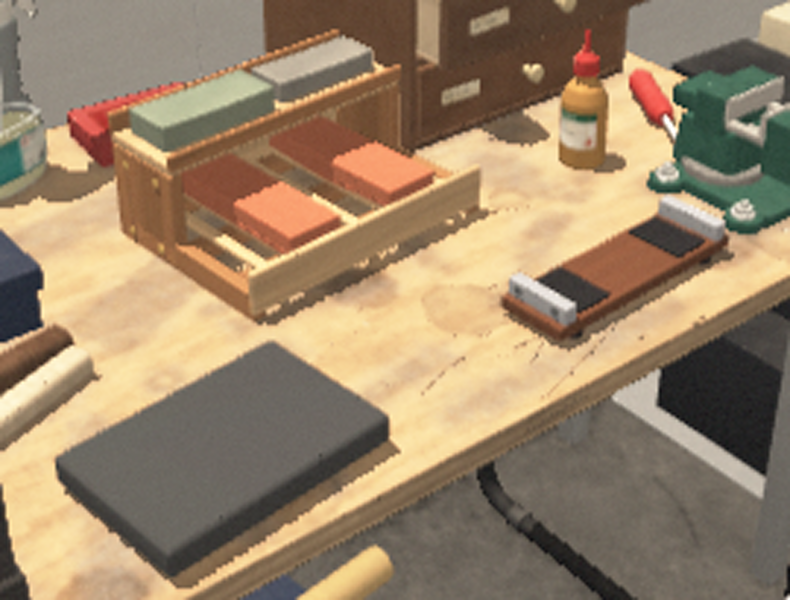

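The crop shows the rack rail along crop rows 262-275 from x 270 to 545, the lip's front edge near row 145, and the holder's steel stops at crop x 454 and 654. Next I refine the rail, lip and holder positions.

Run:
```python
from h import *
np.set_printoptions(suppress=True,precision=1)
c=lambda p:np.array(p,float)/2.6667+np.array([180,100])-.31
print("rail top z43 back/front",cast("top",c([[280,264],[530,256],[280,273],[530,266]]),.043)*1000)
print("lip z102",cast("top",c([[265,145],[540,135]]),.102)*1000)
im=cv2.imread("pics/top0.png");hsv=cv2.cvtColor(im,cv2.COLOR_BGR2HSV);h,s,v=cv2.split(hsv)
m=((s<60)&(v>115)).astype(np.uint8); m[:240]=0;m[284:]=0;m[:,:338]=0;m[:,436:]=0
n,l,st,ce=cv2.connectedComponentsWithStats(m)
for i in range(1,n):
    if st[i,4]>20: print(st[i],ce[i],cast("top",ce[i],.032)*1000, rect("top",l==i,.032))
print("col profile through stone L col 311", [tuple(hsv[y,311]) for y in range(150,204,2)])
print("scene rail ends", )
```

```text
rail top z43 back/front [[ 573.8   96. ]
 [ 586.6 -120.7]
 [ 565.8   95.6]
 [ 577.8 -120.7]]
lip z102 [[ 663.7  107.1]
 [ 678.4 -122.2]]
[422 249   7  24 114] [425.4 259.9] [[ 442.2 -230.5]] (array([ 441.2, -230.8], dtype=float32), array([52.8, 11.6], dtype=float32), 4.9)
[348 250   6  25 123] [350.1 262.5] [[431.7 -58.4]] (array([433. , -59.4], dtype=float32), array([54.6, 11.4], dtype=float32), 1.1)
col profile through stone L col 311 [(np.uint8(16), np.uint8(131), np.uint8(168)), (np.uint8(15), np.uint8(142), np.uint8(149)), (np.uint8(13), np.uint8(164), np.uint8(104)), (np.uint8(10), np.uint8(187), np.uint8(71)), (np.uint8(9), np.uint8(168), np.uint8(82)), (np.uint8(9), np.uint8(170), np.uint8(81)), (np.uint8(8), np.uint8(172), np.uint8(83)), (np.uint8(9), np.uint8(184), np.uint8(93)), (np.uint8(9), np.uint8(176), np.uint8(151)), (np.uint8(9), np.uint8(176), np.uint8(172)), (np.uint8(9), np.uint8(175), np.uint8(172)), (np.uint8(8), np.uint8(176), np.uint8(172)), (np.uint8(9), np.uint8(174), np.uint8(174)), (np.uint8(8), np.uint8(176), np.uint8(171)), (np.uint8(9), np.uint8(174), np.uint8(173)), (np.uint8(9), np.uint8(176), np.uint8(171)), (np.uint8(9), np.uint8(176), np.uint8(171)), (np.uint8(9), np.uint8(174), np.uint8(174)), (np.uint8(9), np.uint8(176), np.uint8(174)), (np.uint8(9), np.uint8(175), np.uint8(172)), (np.uint8(9), np.uint8(176), np.uint8(171)), (np.uint8(9), np.uint8(177), np.uint8(170)), (np.uint8(9), np.uint8(175), np.uint8(162)), (np.uint8(9), np.uint8(163), np.uint8(102)), (np.uint8(16), np.uint8(128), np.uint8(145)), (np.uint8(16), np.uint8(128), np.uint8(172)), (np.uint8(15), np.uint8(128), np.uint8(96))]
scene rail ends
```

```bash
cat >> h.py <<'E'
def go(x,y,z,yaw,pose=None):
    """mm/deg target (tool down) -> tool-axis dp and turn from the present pose (or given pose x,y,z,yaw)"""
    s=telemetry.read_state()
    if pose is None: p=np.array(s["tcp_pos"])*1000; r=R.from_euler("xyz",s["tool_rot"])
    else: p=np.array(pose[:3]); r=R.from_euler("xyz",[180,0,pose[3]],degrees=True)
    t=R.from_euler("xyz",[180,0,yaw],degrees=True)
    print("dp",r.inv().apply(np.array([x,y,z])-p).round(1),"rot",np.degrees((r.inv()*t).as_rotvec()).round(1),"tcp",p.round(1),"F",s["wrist_force"].round(1),"gap",round(s["finger_gap"],3),"t",s["time_s"])
E
python3 -c "
from h import *
go(614.5,36.5,150,184); go(614.5,36.5,150,184,(209,589,231,160.47))"
python3 -m creep '[{"delta_rot":[0,0,-24],"dp":[-567,-385,30],"claw":1},{"delta_rot":[0,0,-24],"dp":[-567,-385,30],"claw":1},{"delta_rot":[0,0,-24],"dp":[-567,-385,30],"claw":1},{"delta_rot":[0,0,-24],"dp":[-567,-385,30],"claw":1},{"delta_rot":[0,0,-24],"dp":[-567,-385,30],"claw":1},{"delta_rot":[0,0,-24],"dp":[-567,-385,30],"claw":1},{"delta_rot":[0,0,-24],"dp":[-567,-385,30],"claw":1},{"delta_rot":[0,0,-24],"dp":[-567,-385,30],"claw":1},{"delta_rot":[0,0,-24],"dp":[-567,-385,30],"claw":1},{"delta_rot":[0,0,-24],"dp":[-567,-385,30],"claw":1}]' 80; python3 -c "
from h import *
go(614.5,36.5,150,184)"
```

```text
dp [-567.  -384.3   80.9] rot [ -0.1  -0.  -23.5] tcp [208.6 588.4 230.2] F [ 0.1 -0.3  0.2] gap 0.999 t 0.1
dp [-566.9 -385.2   81. ] rot [  0.    0.  -23.5] tcp [209 589 231] F [ 0.1 -0.3  0.2] gap 0.999 t 0.1
time_s: 1.35
tcp_pos: [0.5766, 0.0875, 0.2037]
tool_rot: [3.141, -0.0, -3.064]
wrist_force: [0.4, 0.7, 0.1]
finger_gap: 1.001
dp [-33.8 -53.8  53.6] rot [ 0.  -0.   0.5] tcp [576.6  87.5 203.7] F [0.4 0.7 0.1] gap 1.001 t 1.35
```

```bash
python3 -m creep '[{"delta_rot":[0,0,0],"dp":[-34,-54,54],"claw":1},{"delta_rot":[0,0,0],"dp":[-34,-54,54],"claw":1},{"delta_rot":[0,0,0],"dp":[-34,-54,54],"claw":1}]' 80
python3 - <<'E'
from h import *
go(614.5,36.5,30,184)
im=viewer.capture("top"); cv2.imwrite("pics/t2.png",cv2.resize(im[100:260,230:470,::-1],(720,480),interpolation=cv2.INTER_CUBIC))
im=viewer.capture("scene"); cv2.imwrite("pics/s2.png",im[:,:,::-1])
E
```

```text
time_s: 1.72
tcp_pos: [0.6127, 0.0378, 0.1483]
tool_rot: [3.141, -0.004, -3.065]
wrist_force: [-0.8, 0.8, -0.3]
finger_gap: 1.0
dp [ -2.2  -1.5 118.3] rot [ 0.1 -0.2  0.4] tcp [612.7  37.8 148.3] F [-0.8  0.8 -0.3] gap 1.0 t 1.725
```

View pics/s2.png

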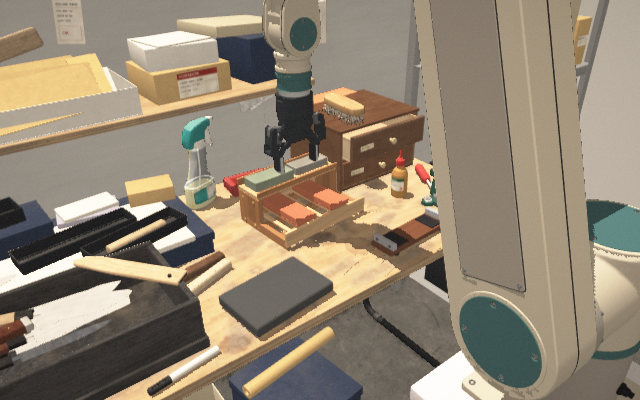

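The scene view has the open gripper above the rack at about (297,150), in line with the left stone. I lower it in two stages.

```bash
python3 -m creep '[{"delta_rot":[0,0,0],"dp":[-1,-1,40],"claw":1},{"delta_rot":[0,0,0],"dp":[-1,-1,75],"claw":1},{"delta_rot":[0,0,0],"dp":[-1,-1,90],"claw":1},{"delta_rot":[0,0,0],"dp":[-1,-1,105],"claw":1},{"delta_rot":[0,0,0],"dp":[-1,-1,113],"claw":1},{"delta_rot":[0,0,0],"dp":[-1,-1,117],"claw":1},{"delta_rot":[0,0,0],"dp":[-1,-1,117],"claw":1}]' 80
python3 - <<'E'
from h import *
go(614.5,36.5,30,184)
im=viewer.capture("scene"); cv2.imwrite("pics/s3.png",cv2.resize(im[120:270,200:400,::-1],(800,600),interpolation=cv2.INTER_CUBIC))
E
```

```text
time_s: 2.7
tcp_pos: [0.6155, 0.0371, 0.0335]
tool_rot: [-3.142, 0.001, -3.064]
wrist_force: [0.5, -0.4, -0.8]
finger_gap: 1.001
dp [ 1.1 -0.6  3.5] rot [-0.   0.   0.5] tcp [615.5  37.1  33.5] F [ 0.5 -0.4 -0.8] gap 1.001 t 2.7
```

View pics/s3.png

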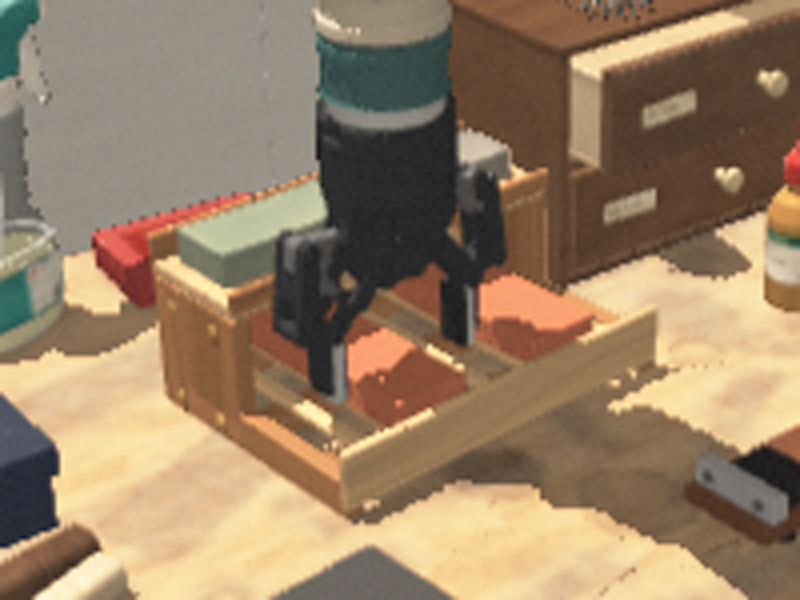

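The fingers stand on either side of the left stone, clear of the right one, and the body is ahead of the upper tier. I go down 3 mm more and close.

```bash
python3 -m creep '[{"delta_rot":[0,0,0],"dp":[0,0,3],"claw":1},{"delta_rot":[0,0,0],"dp":[0,0,3],"claw":0.4},{"delta_rot":[0,0,0],"dp":[0,0,3],"claw":0.4},{"delta_rot":[0,0,0],"dp":[0,0,3],"claw":0.3},{"delta_rot":[0,0,0],"dp":[0,0,3],"claw":0.3},{"delta_rot":[0,0,0],"dp":[0,0,3],"claw":0.3},{"delta_rot":[0,0,0],"dp":[0,0,3],"claw":0.3}]' 80; python3 -m creep '[{"delta_rot":[0,0,0],"dp":[0,0,-4],"claw":0.3},{"delta_rot":[0,0,0],"dp":[0,0,-10],"claw":0.3},{"delta_rot":[0,0,0],"dp":[0,0,-17],"claw":0.3},{"delta_rot":[0,0,0],"dp":[0,0,-23],"claw":0.3},{"delta_rot":[0,0,0],"dp":[0,0,-23],"claw":0.3},{"delta_rot":[0,0,0],"dp":[0,0,-23],"claw":0.3}]' 80;  python3 - <<'E'
from h import *
go(614.5,36.5,30,184); print(telemetry.read_state()["moment"])
im=viewer.capture("scene"); cv2.imwrite("pics/s4.png",cv2.resize(im[120:270,200:400,::-1],(800,600),interpolation=cv2.INTER_CUBIC))
E
```

```text
time_s: 3.62
tcp_pos: [0.6159, 0.0372, 0.0309]
tool_rot: [-3.142, 0.001, -3.063]
wrist_force: [-0.3, -0.2, 5.9]
finger_gap: 0.563
time_s: 4.38
tcp_pos: [0.6151, 0.0372, 0.0532]
tool_rot: [3.142, -0.0, -3.064]
wrist_force: [-0.5, -0.1, -2.9]
finger_gap: 0.563
dp [ 0.6 -0.7 23.2] rot [ 0.  -0.   0.5] tcp [615.1  37.2  53.2] F [-0.5 -0.1 -2.9] gap 0.563 t 4.375
[-0.02131419  0.08115087  0.00162326]
```

View pics/s4.png

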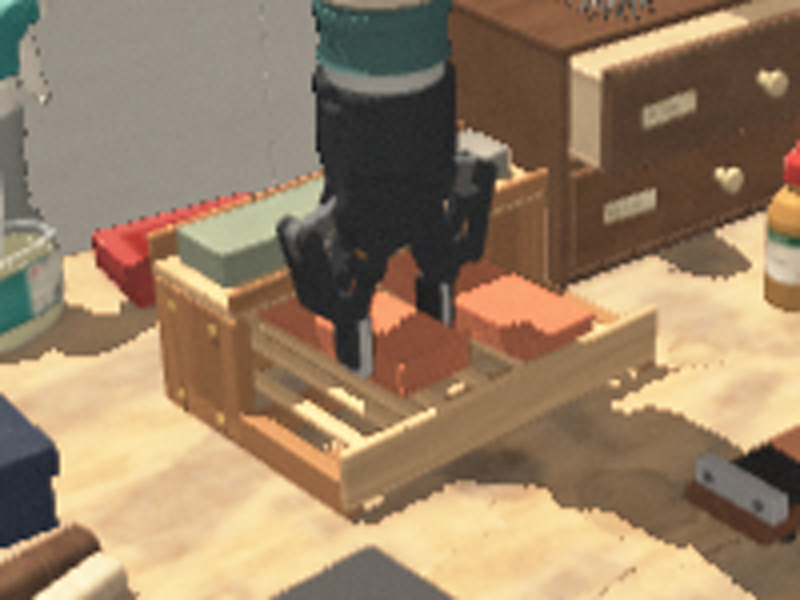

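The stone hangs level in the jaws, lifted about 22 mm: higher than the rail, below the board. Now I draw it out along tool +x.

```bash
python3 -m creep '[{"delta_rot":[0,0,0],"dp":[10,0,0],"claw":0.3},{"delta_rot":[0,0,0],"dp":[30,0,0],"claw":0.3},{"delta_rot":[0,0,0],"dp":[55,0,0],"claw":0.3},{"delta_rot":[0,0,0],"dp":[80,0,0],"claw":0.3},{"delta_rot":[0,0,0],"dp":[105,0,0],"claw":0.3},{"delta_rot":[0,0,0],"dp":[130,0,0],"claw":0.3},{"delta_rot":[0,0,0],"dp":[155,0,0],"claw":0.3},{"delta_rot":[0,0,0],"dp":[172,0,-10],"claw":0.3},{"delta_rot":[0,0,0],"dp":[180,0,-50],"claw":0.3},{"delta_rot":[0,0,0],"dp":[180,0,-60],"claw":0.3}]' 80;  python3 - <<'E'
from h import *
print(telemetry.read_state()["moment"])
im=viewer.capture("top"); cv2.imwrite("pics/t5.png",im[:,:,::-1])
hsv=cv2.cvtColor(im[:,:,::-1].copy(),cv2.COLOR_BGR2HSV);h,s,v=cv2.split(hsv)
red=((h<12)&(s>140)&(v>120)); red[:,338:]=0; red[:100]=0
print("stone visible",rect("top",red,.133))
go(436,250,80,96.3)
E
```

```text
time_s: 5.68
tcp_pos: [0.4363, 0.023, 0.115]
tool_rot: [-3.141, 0.004, -3.064]
wrist_force: [-0.1, -0.2, -1.3]
finger_gap: 0.564
[-0.04733153  0.04218586 -0.02736848]
stone visible (array([544.4,  30.1], dtype=float32), array([48.9, 19.4], dtype=float32), 91.6)
dp [-16.3 226.5  35.3] rot [ 0.2  0.3 88.2] tcp [437.3  23.  115.5] F [ 0.1  0.  -1.1] gap 0.566 t 5.725
```

```bash
python3 -m creep '[{"delta_rot":[0,0,10],"dp":[-2,20,0],"claw":0.3},{"delta_rot":[0,0,20],"dp":[-4,45,0],"claw":0.3},{"delta_rot":[0,0,30],"dp":[-6,70,0],"claw":0.3},{"delta_rot":[0,0,40],"dp":[-8,95,0],"claw":0.3},{"delta_rot":[0,0,50],"dp":[-10,120,0],"claw":0.3},{"delta_rot":[0,0,60],"dp":[-12,150,0],"claw":0.3},{"delta_rot":[0,0,70],"dp":[-14,180,5],"claw":0.3},{"delta_rot":[0,0,80],"dp":[-16,205,15],"claw":0.3},{"delta_rot":[0,0,88],"dp":[-17,225,30],"claw":0.3},{"delta_rot":[0,0,88],"dp":[-17,225,35],"claw":0.3}]' 80; python3 -m creep '[{"delta_rot":[0,0,0],"dp":[0,0,0],"claw":0.3}]'
python3 - <<'E'
from h import *
go(436,248.8,29.5,96.3)
for n,k in(("top","t6"),("scene","s6")):
    im=viewer.capture(n)[:,:,::-1]; cv2.imwrite(f"pics/{k}.png",im)
    if n=="scene": cv2.imwrite("pics/s6c.png",cv2.resize(im[170:340,190:390],(706,600),interpolation=cv2.INTER_CUBIC))
E
```

```text
time_s: 6.98
tcp_pos: [0.4341, 0.2494, 0.0761]
tool_rot: [-3.139, 0.001, 1.687]
wrist_force: [0.3, -0.0, -2.5]
finger_gap: 0.565
time_s: 7.1
tcp_pos: [0.4343, 0.2481, 0.077]
tool_rot: [-3.139, 0.001, 1.685]
wrist_force: [0.0, 0.1, -1.7]
finger_gap: 0.564
dp [ 0.5  1.9 47.5] rot [-0.1  0.1  0.3] tcp [434.3 248.1  77. ] F [ 0.   0.1 -1.7] gap 0.564 t 7.1
```

View pics/s6c.png

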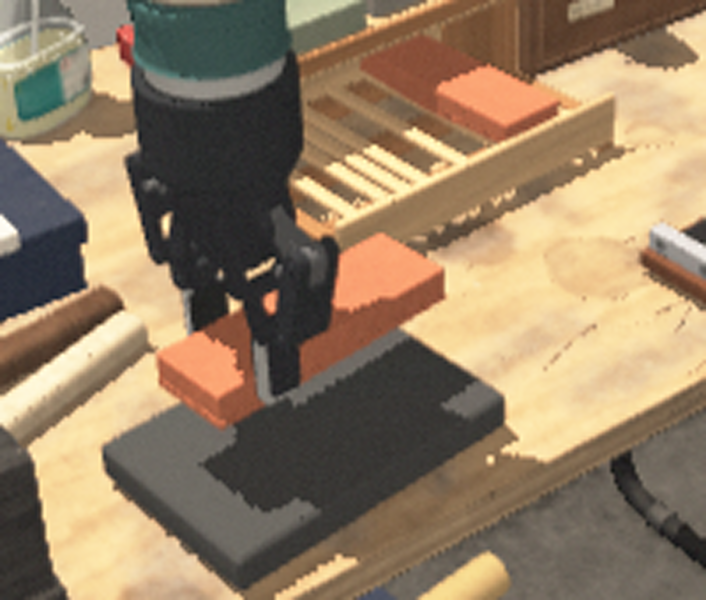

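The stone sits level above the plate, parallel to its long side. I lower it slowly and watch the force.

```bash
python3 -m creep '[{"delta_rot":[0,0,0],"dp":[1,2,15],"claw":0.3},{"delta_rot":[0,0,0],"dp":[1,2,28],"claw":0.3},{"delta_rot":[0,0,0],"dp":[1,2,36],"claw":0.3},{"delta_rot":[0,0,0],"dp":[1,2,41],"claw":0.3},{"delta_rot":[0,0,0],"dp":[1,2,44],"claw":0.3},{"delta_rot":[0,0,0],"dp":[1,2,45],"claw":0.3},{"delta_rot":[0,0,0],"dp":[1,2,45],"claw":0.3}]'; python3 -m creep '[{"delta_rot":[0,0,0],"dp":[0,0,1],"claw":0.3},{"delta_rot":[0,0,0],"dp":[0,0,1],"claw":0.3}]';python3 -m creep '[{"delta_rot":[0,0,0],"dp":[0,0,1],"claw":0.3},{"delta_rot":[0,0,0],"dp":[0,0,1],"claw":0.3}]'; python3 -c "
from h import *
print(telemetry.read_state()['moment']);go(436,248.8,29.5,96.3)"
```

```text
time_s: 8.07
tcp_pos: [0.4372, 0.2502, 0.0334]
tool_rot: [3.141, -0.0, 1.684]
wrist_force: [-0.8, -0.2, -1.5]
finger_gap: 0.565
time_s: 8.32
tcp_pos: [0.4371, 0.2501, 0.0323]
tool_rot: [3.141, -0.0, 1.684]
wrist_force: [-0.6, 0.5, -2.1]
finger_gap: 0.563
time_s: 8.57
tcp_pos: [0.437, 0.25, 0.0311]
tool_rot: [-3.142, 0.0, 1.684]
wrist_force: [0.4, -0.2, -2.0]
finger_gap: 0.561
[0.10748592 0.0394367  0.01476927]
dp [-1.1 -1.1  1.6] rot [-0.   0.   0.2] tcp [437.  250.   31.1] F [ 0.4 -0.2 -2. ] gap 0.561 t 8.575
```

```bash
for i in 1 2; do python3 -m creep '[{"delta_rot":[0,0,0],"dp":[0,0,1],"claw":0.3},{"delta_rot":[0,0,0],"dp":[0,0,1],"claw":0.3}]'; python3 -c "
from h import *
print(telemetry.read_state()['moment'])"; done
```

```text
time_s: 8.82
tcp_pos: [0.4369, 0.25, 0.03]
tool_rot: [-3.141, 0.0, 1.684]
wrist_force: [0.6, 0.2, -3.0]
finger_gap: 0.562
[0.05205416 0.05612419 0.05868844]
time_s: 9.07
tcp_pos: [0.437, 0.25, 0.0291]
tool_rot: [-3.142, 0.0, 1.684]
wrist_force: [0.1, 0.9, -2.3]
finger_gap: 0.561
[ 0.08440588  0.02115718 -0.02900528]
```

```bash
for i in 1 2; do python3 -m creep '[{"delta_rot":[0,0,0],"dp":[0,0,1],"claw":0.3},{"delta_rot":[0,0,0],"dp":[0,0,1],"claw":0.3}]'; python3 -c "
from h import *
print(telemetry.read_state()['moment'])"; done
```

```text
time_s: 9.32
tcp_pos: [0.4371, 0.25, 0.0289]
tool_rot: [3.141, 0.0, 1.684]
wrist_force: [-2.1, -0.7, 5.1]
finger_gap: 0.563
[-0.17529824  0.41350308  0.02492471]
time_s: 9.57
tcp_pos: [0.4371, 0.2501, 0.0288]
tool_rot: [3.141, 0.0, 1.684]
wrist_force: [-5.2, -1.9, 14.5]
finger_gap: 0.56
[-0.38224663  0.97445565  0.00134988]
```

```bash
python3 -m creep '[{"delta_rot":[0,0,0],"dp":[0,0,-1.5],"claw":0.3},{"delta_rot":[0,0,0],"dp":[0,0,-1.5],"claw":0.3}]'; python3 -m creep '[{"delta_rot":[0,0,0],"dp":[0,0,0],"claw":0.65},{"delta_rot":[0,0,0],"dp":[0,0,0],"claw":0.75},{"delta_rot":[0,0,0],"dp":[0,0,0],"claw":0.9},{"delta_rot":[0,0,0],"dp":[0,0,-20],"claw":0.9},{"delta_rot":[0,0,0],"dp":[0,0,-50],"claw":0.5},{"delta_rot":[0,0,0],"dp":[0,0,-60],"claw":0},{"delta_rot":[0,0,0],"dp":[0,0,-60],"claw":0},{"delta_rot":[0,0,0],"dp":[0,0,-60],"claw":0}]'
python3 - <<'E'
from h import *
for n,k in(("top","t7"),("scene","s7")):
    im=viewer.capture(n)[:,:,::-1].copy(); cv2.imwrite(f"pics/{k}.png",im)
    if n=="top":
        h,s,v=cv2.split(cv2.cvtColor(im,cv2.COLOR_BGR2HSV)); red=((h<12)&(s>120)&(v>90)); red[:215]=0; red[290:]=0; red[:,:180]=0; red[:,285:]=0
        print("stone",rect("top",red,.048))
        a=cv2.resize(im[200:300,170:300],(520,400),interpolation=cv2.INTER_CUBIC)
    else: b=cv2.resize(im[200:340,210:350],(400,400),interpolation=cv2.INTER_CUBIC)
cv2.imwrite("pics/v7.png",np.hstack([a[:,:400],b]))
go(440,262,55,96.3)
E
```

```text
time_s: 9.82
tcp_pos: [0.4373, 0.2501, 0.0288]
tool_rot: [3.141, -0.0, 1.684]
wrist_force: [-0.7, -1.4, 2.3]
finger_gap: 0.564
time_s: 10.82
tcp_pos: [0.4361, 0.2496, 0.0876]
tool_rot: [-3.14, 0.001, 1.684]
wrist_force: [-1.2, 0.5, -0.0]
finger_gap: 0.041
stone (array([448.3, 173.3], dtype=float32), array([85.4, 51.4], dtype=float32), 97.6)
dp [11.9  5.5 32.4] rot [-0.1  0.   0.2] tcp [436.  249.6  87.5] F [-0.3 -0.   0.1] gap 0.002 t 10.925
```

View pics/v7.png

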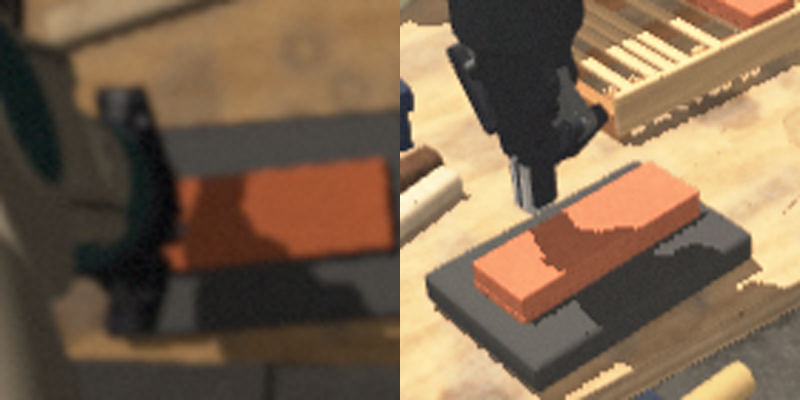

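The stone lies on the plate, centred and level. I move the shut fingers over its +y end to press.

```bash
python3 -c "
from h import *
go(433,268,52,96.3)"; python3 -m creep '[{"delta_rot":[0,0,0],"dp":[10,0,5],"claw":0},{"delta_rot":[0,0,0],"dp":[19,-1,20],"claw":0},{"delta_rot":[0,0,0],"dp":[19,-1,32],"claw":0},{"delta_rot":[0,0,0],"dp":[19,-1,35],"claw":0},{"delta_rot":[0,0,0],"dp":[19,-1,35],"claw":0}]'
python3 - <<'E'
from h import *
im=viewer.capture("scene")[:,:,::-1]; cv2.imwrite("pics/s8.png",im)
go(433,268,48,96.3)
E
for i in 1 2 3 4; do python3 -m creep '[{"delta_rot":[0,0,0],"dp":[0,0,1.2],"claw":0},{"delta_rot":[0,0,0],"dp":[0,0,1.2],"claw":0}]' | grep -E "tcp|force"; done
```

```text
dp [18.6 -0.8 35.5] rot [-0.1  0.   0.2] tcp [436.  249.6  87.5] F [-0.3 -0.   0.1] gap 0.002 t 10.925
time_s: 11.55
tcp_pos: [0.4335, 0.2685, 0.0531]
tool_rot: [-3.14, 0.001, 1.684]
wrist_force: [0.4, -0.3, -0.8]
finger_gap: -0.002
dp [-0.6 -0.9  5.6] rot [-0.   0.   0.2] tcp [433.9 268.7  53.6] F [ 0.5 -0.5 -0. ] gap -0.001 t 11.6
tcp_pos: [0.4342, 0.2688, 0.0528]
wrist_force: [0.2, 0.1, 1.1]
tcp_pos: [0.4339, 0.2687, 0.0513]
wrist_force: [-0.6, -0.6, 0.4]
tcp_pos: [0.4338, 0.2687, 0.0499]
wrist_force: [-0.2, 0.9, 0.4]
tcp_pos: [0.4338, 0.2687, 0.0488]
wrist_force: [-0.8, -0.4, 0.2]
```

```bash
for i in 1 2 3 4; do python3 -m creep '[{"delta_rot":[0,0,0],"dp":[0,0,1],"claw":0},{"delta_rot":[0,0,0],"dp":[0,0,1],"claw":0}]' | grep -E "tcp|force"; done
```

```text
tcp_pos: [0.434, 0.2688, 0.0481]
wrist_force: [-1.0, -1.0, 2.1]
tcp_pos: [0.434, 0.2689, 0.048]
wrist_force: [-1.9, -2.3, 9.4]
tcp_pos: [0.434, 0.2689, 0.048]
wrist_force: [-5.6, -2.3, 15.6]
tcp_pos: [0.4341, 0.2689, 0.0479]
wrist_force: [-8.4, -3.0, 23.3]
```

The end holds at z = 48.0 mm under 23 N, so it has not sunk. I compare pictures from before and during the press.

Run:
```python
from h import *
a=cv2.imread("pics/s8.png"); b=viewer.capture("scene")[:,:,::-1].copy(); cv2.imwrite("pics/s9.png",b)
def blob(im):
    h,s,v=cv2.split(cv2.cvtColor(im,cv2.COLOR_BGR2HSV)); m=((h<12)&(s>120)); m[:250]=0;m[:,:230]=0;m[:,340:]=0
    ys,xs=np.nonzero(m); return xs.max(),[round(float(ys[xs==c].min()),1) for c in range(285,322,6)],[int(ys[xs==c].max()) for c in range(285,322,6)]
print(blob(a),blob(b))
d=cv2.absdiff(a,b)[245:330,230:345].max(2); print("changed px far half",(d[:,70:]>25).sum(),"near",(d[:,:70]>25).sum())
c=lambda i:cv2.resize(i[235:325,225:340],(400,313),interpolation=cv2.INTER_CUBIC)
cv2.imwrite("pics/v9.png",np.hstack([c(a),c(b)]))
go(440.6,207,100,96.3)
```

```text
Traceback (most recent call last):
ValueError: zero-size array to reduction operation minimum which has no identity
```

Run:
```python
from h import *
a=cv2.imread("pics/s8.png"); b=cv2.imread("pics/s9.png")
d=cv2.absdiff(a,b)[245:330,230:345].max(2); print("changed px far half",(d[:,70:]>25).sum(),"near",(d[:,:70]>25).sum())
c=lambda i:cv2.resize(i[235:325,225:340],(400,313),interpolation=cv2.INTER_CUBIC)
cv2.imwrite("pics/v9.png",np.hstack([c(a),c(b)]))
go(440.6,207,100,96.3)
```

```text
changed px far half 6 near 342
dp [-62.2  -0.5 -52.1] rot [0.  0.  0.2] tcp [434.1 268.9  47.9] F [-6.8 -3.4 22.6] gap 0.004 t 13.65
```

View pics/v9.png

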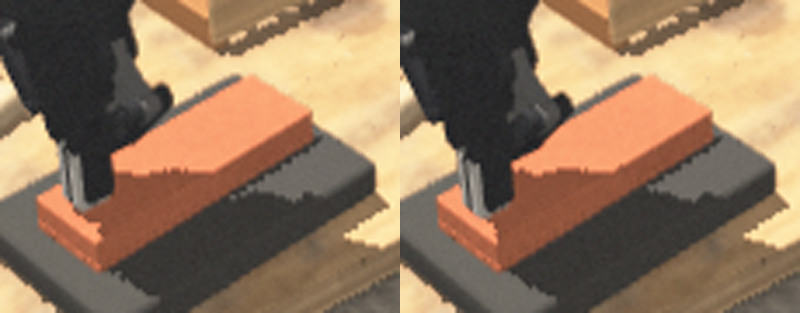

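The far end and its shadow did not move (6 px changed), so this stone is true. I regrip it at its middle for the holder.

```bash
python3 -m creep '[{"delta_rot":[0,0,0],"dp":[0,0,-6],"claw":0},{"delta_rot":[0,0,0],"dp":[-5,0,-30],"claw":0.5},{"delta_rot":[0,0,0],"dp":[-40,-1,-52],"claw":1},{"delta_rot":[0,0,0],"dp":[-61,-1,-52],"claw":1},{"delta_rot":[0,0,0],"dp":[-61,-1,-52],"claw":1},{"delta_rot":[0,0,0],"dp":[-61,-1,-52],"claw":1}]';  python3 - <<'E'
from h import *
im=viewer.capture("top")[:,:,::-1].copy(); cv2.imwrite("pics/t10.png",im)
h,s,v=cv2.split(cv2.cvtColor(im,cv2.COLOR_BGR2HSV)); red=((h<12)&(s>120)&(v>60)); red[:215]=0; red[290:]=0; red[:,:180]=0; red[:,285:]=0
ys,xs=np.nonzero(red); print(xs.min(),xs.max())
for y in range(232,262,4): print(y,[x for x in (np.nonzero(red[y])[0].min(),np.nonzero(red[y])[0].max())] if red[y].any() else None, v[y,258:276])
print("proj ends",proj("top",[[.4415+.113*k*.075*-1,.2075+.9936*.075*k,.048] for k in(-1,1)]))
go(441.5,207.5,31,96.5)
E
```

```text
time_s: 14.4
tcp_pos: [0.4395, 0.2083, 0.0965]
tool_rot: [-3.141, -0.0, 1.684]
wrist_force: [0.5, 0.1, 0.1]
finger_gap: 0.999
230 268
232 None [ 75  76  75  73  76  77  76  75  75  75  75  73  69  59  49  63  86 113]
236 None [ 76  75  79  77  78  76  75  76  75  75  78  75  73  61  51  64  92 123]
240 [np.int64(254), np.int64(266)] [132 133 137 141 144 149 146 129  99  78  74  74  74  65  54  56  74 102]
244 [np.int64(236), np.int64(267)] [168 168 169 167 168 166 165 154 122  82  65  71  73  65  51  53  64  97]
248 [np.int64(235), np.int64(267)] [167 168 170 170 170 171 169 158 128  82  55  60  68  69  57  52  66  95]
252 [np.int64(235), np.int64(267)] [168 167 168 167 167 166 165 157 132  95  64  62  71  73  62  52  61  88]
256 [np.int64(233), np.int64(268)] [163 164 166 166 167 168 168 164 154 123  78  53  59  69  63  50  48  61]
260 [np.int64(231), np.int64(268)] [124 144 154 158 160 159 157 153 146 119  79  57  64  71  65  54  49  60]
proj ends [[265.88324744 251.70594615]
 [199.6113195  257.43865531]]
dp [-1.2  1.9 65.5] rot [-0. -0. -0.] tcp [439.5 208.5  96.5] F [-0.6 -0.4 -0.2] gap 0.999 t 14.45
```

```bash
python3 -m creep '[{"delta_rot":[0,0,0],"dp":[-1,2,30],"claw":1},{"delta_rot":[0,0,0],"dp":[-1,2,50],"claw":1},{"delta_rot":[0,0,0],"dp":[-1,2,60],"claw":1},{"delta_rot":[0,0,0],"dp":[-1,2,65],"claw":1},{"delta_rot":[0,0,0],"dp":[-1,2,65],"claw":0.3},{"delta_rot":[0,0,0],"dp":[-1,2,65],"claw":0.3},{"delta_rot":[0,0,0],"dp":[-1,2,65],"claw":0.3},{"delta_rot":[0,0,0],"dp":[-1,2,65],"claw":0.3},{"delta_rot":[0,0,0],"dp":[-1,2,65],"claw":0.3},{"delta_rot":[0,0,0],"dp":[-1,2,65],"claw":0.3}]' 80; python3 -m creep '[{"delta_rot":[0,0,0],"dp":[0,0,-5],"claw":0.3},{"delta_rot":[0,0,0],"dp":[0,0,-25],"claw":0.3},{"delta_rot":[0,0,0],"dp":[0,0,-50],"claw":0.3},{"delta_rot":[0,0,0],"dp":[0,0,-50],"claw":0.3}]'; python3 -c "
from h import *
go(437,-144.5,60,93.5)"
```

```text
time_s: 15.7
tcp_pos: [0.4432, 0.2078, 0.0332]
tool_rot: [3.139, -0.001, 1.684]
wrist_force: [-1.1, -0.1, 6.2]
finger_gap: 0.558
time_s: 16.2
tcp_pos: [0.4434, 0.2078, 0.0834]
tool_rot: [3.138, -0.001, 1.684]
wrist_force: [1.0, 0.5, -2.7]
finger_gap: 0.563
dp [-349.3  -46.2   23. ] rot [ 0.2 -0.   3. ] tcp [443.4 207.8  83.4] F [ 1.   0.5 -2.7] gap 0.563 t 16.2
```

```bash
python3 -m creep '[{"delta_rot":[0,0,0],"dp":[-30,-4,-10],"claw":0.3},{"delta_rot":[0,0,1],"dp":[-80,-10,-10],"claw":0.3},{"delta_rot":[0,0,2],"dp":[-135,-18,-10],"claw":0.3},{"delta_rot":[0,0,3],"dp":[-190,-25,-10],"claw":0.3},{"delta_rot":[0,0,3],"dp":[-245,-32,-10],"claw":0.3},{"delta_rot":[0,0,3],"dp":[-295,-39,-5],"claw":0.3},{"delta_rot":[0,0,3],"dp":[-335,-44,5],"claw":0.3},{"delta_rot":[0.2,0,3],"dp":[-349,-46,18],"claw":0.3},{"delta_rot":[0.2,0,3],"dp":[-349,-46,20],"claw":0.3},{"delta_rot":[0.2,0,3],"dp":[-349,-46,20],"claw":0.3}]'
python3 - <<'E'
from h import *
go(437,-144.5,26,93.5)
for n,k in(("top","t11"),("scene","s11")):
    im=viewer.capture(n)[:,:,::-1].copy(); cv2.imwrite(f"pics/{k}.png",im)
    if n=="top": a=cv2.resize(im[225:300,325:445],(600,375),interpolation=cv2.INTER_CUBIC); 
    else: b=cv2.resize(im[180:265,350:470],(600,425),interpolation=cv2.INTER_CUBIC)
cv2.imwrite("pics/v11.png",cv2.resize(np.vstack([a,b]),(450,600)))
print("top",proj("top",[[.437,-.1445,.032]]))
E
```

```text
time_s: 17.45
tcp_pos: [0.4346, -0.1432, 0.0611]
tool_rot: [-3.136, -0.002, 1.633]
wrist_force: [0.3, 0.6, -2.1]
finger_gap: 0.562
dp [-1.5  2.6 35.1] rot [-0.3 -0.1  0. ] tcp [ 434.6 -143.2   61.1] F [ 0.3  0.6 -2.1] gap 0.562 t 17.45
top [[387.77699068 261.194179  ]]
```

View pics/v11.png

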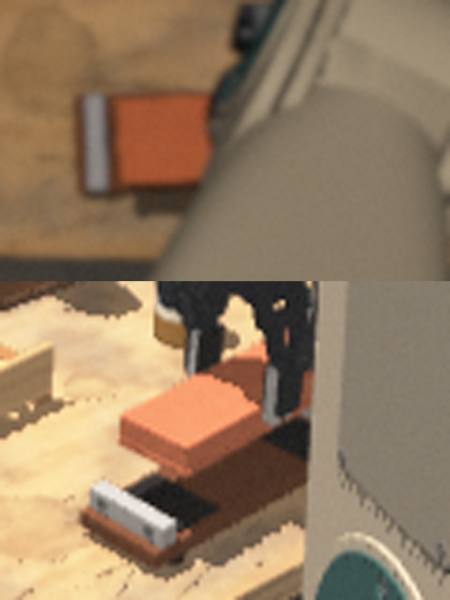

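Only the holder's left end shows in the top view: the stop's inner face near column 353.5 and the stone's end near 355. I measure both edges properly before lowering.

Run:
```python
from h import *
np.set_printoptions(suppress=True,precision=1)
im=cv2.imread("pics/t11.png"); hsv=cv2.cvtColor(im,cv2.COLOR_BGR2HSV)
o=cv2.imread("pics/t0.png") if False else cv2.imread("pics/top0.png"); ho=cv2.cvtColor(o,cv2.COLOR_BGR2HSV)
for y in(256,262,268):
    print(y,"now sat",hsv[y,344:362,1],"val",hsv[y,344:362,2]); print("   old sat",ho[y,344:362,1],"val",ho[y,344:362,2], "R sat",ho[y-2,414:434,1],"val",ho[y-2,414:434,2])
for px in(354,354.5,355): print(px,cast("top",[px,262],.0759)*1000)
for px in(353,353.5,354): print(px,cast("top",[px,262],.032)*1000)
```

```text
256 now sat [133 145 120  54  25  17  13  15  32  77 152 173 177 180 178 176 175 177] val [125 104  96 104 124 138 140 132 113  93  89 106 134 153 162 164 166 167]
   old sat [135 142 114  56  26  14  14  17  28  75 138 153 109  50  24  23   8  25] val [128 108  98 105 128 143 146 136 117  95  85  70  47  36  32  33  31  31] R sat [ 33  34  64  90 130 161 149  95  33  15  15  11  17  32  84 113 116 116
 116 118] val [ 31  30  32  37  53  73  84  89 101 121 138 139 137 118 112 135 154 162
 162 162]
262 now sat [133 147 132  73  28  19  13  14  22  54 127 168 173 171 178 176 178 179] val [128 104  95 101 119 137 139 132 114  89  84 105 137 158 163 168 165 165]
   old sat [133 139 133  76  32  15  16  15  21  48 109 146 118  74  23   8  36  33] val [132 110  98 104 126 140 146 139 119  91  77  70  56  38  33  32  35  31] R sat [ 24  43  38  40 114 147 159 115  49  20  15  14  18  17  43  88 109 103
 101  98] val [ 32  30  34  32  49  71  82  84  88 114 135 143 141 133 118 113 117 131
 137 143]
268 now sat [129 136 141  80  29  17  15  17  16  34  96 162 178 177 177 172 178 177] val [123 107  94  99 116 133 138 137 125 104  88  93 116 144 161 168 166 167]
   old sat [126 136 135  81  28  18  14  13  19  35  95 146 136  97  26  15   8  23] val [127 109  96 101 120 140 144 142 132 110  91  77  62  42  29  33  32  33] R sat [ 32  16  27  15  87 143 159 135  66  23  12  13  14  19  35  68  94  90
  85  78] val [ 32  31  28  34  47  66  80  87  93 111 131 141 141 134 115  94 100 111
 120 127]
354 [[430.7 -65.2]]
354.5 [[430.7 -66.3]]
355 [[430.8 -67.4]]
353 [[433.  -65.1]]
353.5 [[433.  -66.3]]
354 [[433.1 -67.4]]
```

```bash
python3 -m creep '[{"delta_rot":[-0.3,-0.1,0],"dp":[-2,2,0],"claw":0.3},{"delta_rot":[-0.3,-0.1,0],"dp":[-2,2,0],"claw":0.3},{"delta_rot":[-0.3,-0.1,0],"dp":[-2,2,8],"claw":0.3},{"delta_rot":[-0.3,-0.1,0],"dp":[-2,2,16],"claw":0.3},{"delta_rot":[-0.3,-0.1,0],"dp":[-2,2,23],"claw":0.3},{"delta_rot":[-0.3,-0.1,0],"dp":[-2,2,28],"claw":0.3},{"delta_rot":[-0.3,-0.1,0],"dp":[-2,2,31],"claw":0.3},{"delta_rot":[-0.3,-0.1,0],"dp":[-2,2,32],"claw":0.3},{"delta_rot":[-0.3,-0.1,0],"dp":[-2,2,32],"claw":0.3}]'; for i in 1 2 3; do python3 -m creep '[{"delta_rot":[0,0,0],"dp":[0,0,0.8],"claw":0.3},{"delta_rot":[0,0,0],"dp":[0,0,0.8],"claw":0.3}]' | grep -E "tcp|force|rot"; done; python3 -c "
from h import *
go(437,-145,26,93.5)"
```

```text
time_s: 18.68
tcp_pos: [0.4376, -0.1466, 0.0299]
tool_rot: [3.14, 0.002, 1.631]
wrist_force: [0.2, 0.0, -2.8]
finger_gap: 0.565
tcp_pos: [0.4376, -0.1466, 0.0292]
tool_rot: [3.14, 0.002, 1.631]
wrist_force: [0.1, 0.3, -2.6]
tcp_pos: [0.4374, -0.1465, 0.0282]
tool_rot: [3.14, 0.002, 1.631]
wrist_force: [0.5, -0.9, -3.1]
tcp_pos: [0.4374, -0.1465, 0.0274]
tool_rot: [3.14, 0.002, 1.631]
wrist_force: [-0.9, 0.8, -2.1]
dp [ 1.5 -0.3  1.4] rot [ 0.1  0.1 -0. ] tcp [ 437.4 -146.5   27.4] F [-0.9  0.8 -2.1] gap 0.561 t 19.425
```

```bash
for i in 1 2 3 4; do python3 -m creep '[{"delta_rot":[0,0,0],"dp":[0.2,0,0.7],"claw":0.3},{"delta_rot":[0,0,0],"dp":[0.2,0,0.7],"claw":0.3}]' | grep -E "tcp|force"; done
```

```text
tcp_pos: [0.4374, -0.1463, 0.0267]
wrist_force: [0.2, -0.6, -2.7]
tcp_pos: [0.4376, -0.1463, 0.0263]
wrist_force: [-0.5, -0.2, -0.8]
tcp_pos: [0.4376, -0.1463, 0.0262]
wrist_force: [-2.3, 0.7, 6.0]
tcp_pos: [0.4376, -0.1463, 0.0262]
wrist_force: [-4.8, 1.2, 12.7]
```

Contact came at z = 26.2 mm, where the seat was expected. I back off the push, open and lift.

```bash
python3 -m creep '[{"delta_rot":[0,0,0],"dp":[0,0,-1.2],"claw":0.3},{"delta_rot":[0,0,0],"dp":[0,0,-1.2],"claw":0.6},{"delta_rot":[0,0,0],"dp":[0,0,-1.2],"claw":0.7},{"delta_rot":[0,0,0],"dp":[0,0,-1.2],"claw":0.9},{"delta_rot":[0,0,0],"dp":[0,0,-1.2],"claw":0.9},{"delta_rot":[0,0,0],"dp":[0,0,-30],"claw":0.9},{"delta_rot":[0,0,0],"dp":[0,0,-80],"claw":0.9},{"delta_rot":[0,0,0],"dp":[60,0,-130],"claw":0.9},{"delta_rot":[0,0,0],"dp":[120,0,-150],"claw":0.9},{"delta_rot":[0,0,0],"dp":[180,0,-150],"claw":0.9}]'; python3 -m creep '[{"delta_rot":[0,0,0],"dp":[50,0,0],"claw":0.9},{"delta_rot":[0,0,0],"dp":[110,0,0],"claw":0.9},{"delta_rot":[0,0,0],"dp":[170,0,0],"claw":0.9},{"delta_rot":[0,0,0],"dp":[230,0,0],"claw":0.9},{"delta_rot":[0,0,0],"dp":[230,0,0],"claw":0.9},{"delta_rot":[0,0,0],"dp":[230,0,0],"claw":0.9},{"delta_rot":[0,0,0],"dp":[230,0,0],"claw":0.9},{"delta_rot":[0,0,0],"dp":[230,0,0],"claw":0.9}]'
python3 - <<'E'
from h import *
for n in("top","scene"):
    im=viewer.capture(n)[:,:,::-1].copy(); cv2.imwrite(f"pics/{n}12.png",im)
    if n=="top":
        h,s,v=cv2.split(cv2.cvtColor(im,cv2.COLOR_BGR2HSV)); red=((h<12)&(s>150)&(v>120)); red[:235]=0; red[290:]=0; red[:,:338]=0; red[:,436:]=0
        print("stone",rect("top",red,.041)); a=cv2.resize(im[100:300,270:490],(440,400))
    else: b=cv2.resize(im[130:290,230:470],(600,400),interpolation=cv2.INTER_CUBIC)
cv2.imwrite("pics/v12.png",cv2.resize(np.hstack([a,b]),(800,308)))
E
```

```text
time_s: 21.68
tcp_pos: [0.4288, 0.0233, 0.1759]
tool_rot: [3.134, 0.003, 1.63]
wrist_force: [1.3, -0.6, -0.7]
finger_gap: 0.901
time_s: 22.68
tcp_pos: [0.4133, 0.2505, 0.1729]
tool_rot: [3.14, 0.002, 1.629]
wrist_force: [-0.5, 0.6, -0.6]
finger_gap: 0.898
stone (array([ 439. , -145.7], dtype=float32), array([147.9,  50.8], dtype=float32), 93.9)
```

View pics/v12.png

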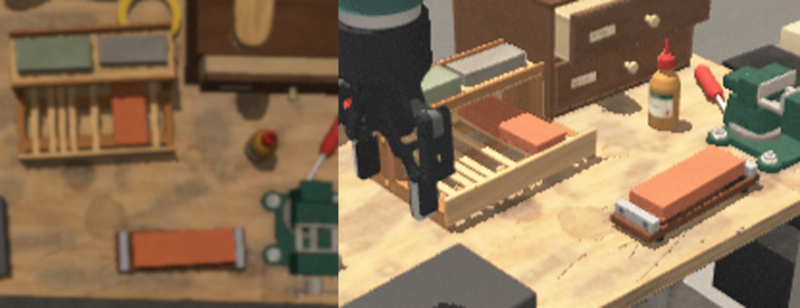

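```bash
python3 -c "
from workcell import manip; print(manip.job_done())"
```

```text
the job is handed in; nothing more can be done
None
```

The true stone is lying flat in the holder between the two steel stops, and I handed the job in at about 22.8 s of the 61 s. The worn stone was never touched and is still in the right bay of the rack.

- **Testing:** I lifted the left stone about 22 mm over the rail and drew it out. I laid it in the middle of the plate, let go, and pressed its end with 23 N. The pressed end stayed at 48.0 mm, and the before and during pictures showed no movement at the far end, so this is the true stone. I did not test the other stone; it is the worn one by elimination.
- **Placing:** I gripped the true stone again at its middle and lowered it until it touched at the seat height I expected. Then I let go and lifted clear.
- **Last checks:** The top view puts the stone at (439, −145.7) mm, turned 93.9°. The holder measures about (437, −145.5) mm at 93.5°, so the stone is centred between the stops. The right stone, the two upper stones and the oil bottle look undisturbed in the pictures, and the gripper was touching nothing.
- **Failed or disagreed:** One picture-comparison script crashed on an empty mask; I replaced it with a simple image difference. The rack's angle came out between 3.4° and 4.9° depending on the feature measured, so I used 4°, and the grasp worked with that.

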